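# Screw the lid onto the canister without cross-threading

### The arm

A 7-joint arm with a two-finger parallel gripper is mounted at the origin on a cart in front of the work surface, level with it; the furniture and walls round the work are solid. World frame = base frame: x ahead of the robot, y to its left, z up, the work surface at z = 0. Lengths are in m, angles in rad, forces in N, time in s.
With the tool pointing down it reaches from about 0.4 to 0.85 m from the base axis. Payload 10.4 kg.
Tool frame: the origin (TCP) lies midway between the tips of the shut fingers; the grasp point (between the pads) lies 19 mm behind it; z points along the fingers, y is the line along which they close (so a half turn about z gives the same grasp; the last joint's range is limited). The gripper opens to 85 mm and grips with 20 to 120 N. Pads are 22 mm wide; open, the fingers measure 114 mm over their backs; the gripper's body (76 mm by 85 mm) begins 54 mm behind the grasp point. The pads swing forward as they close: fully open they stand 13 mm farther back than shut.
Start: joints at [1.264, 0.332, -0.065, 1.46, 0.022, 1.35, -0.088], TCP at [0.175, -0.6, 0.231] pointing down, gripper open.
Joint ranges: [-2.6, 2.6], [-0.5, 2.12], [-1.47, 1.34], [0.16, 2.42], [-1.27, 4.41], [0.06, 2.06], [-2.6, 2.6]. Speed limits (rad/s): [2.22, 2.22, 2.79, 2.79, 3.14, 3.14, 3.14].

### API

Orientations are given as a unit quaternion [x, y, z, w].
In Python, from workcell import get_obs, camera, camera_params, hand_in gives the robot as it stands.
- The arm moves only by the tool carry_out, never from a script. Its argument "commands" is a list that holds one entry, the list of rows, each a list of 6 numbers: the shift along the tool's x, y, z in units of 40 mm (1.0 is 40 mm), then the turn, a rotation vector about the tool's x, y, z in units of 6 degrees (1.0 is 6 degrees). In form: [[[x, y, z, ax, ay, az], ...]]. A call has 1 to 20 rows; each row shifts and turns the commanded pose from where the row before left it, along the tool's axes as they then stand; what a row does not reach is not made up. A row lasts 1/12 s, in which the tool goes at most 41.7 mm and 7.16 degrees, less where a joint would pass 70% of its speed; a pose out of reach is approached as far as the arm can. A call is refused whole if a number of a shift passes 1 or a number of a turn 1, either way. A call with a gripper value outside its range is refused whole. "hand" is the closure, from -1 (fully open) to 1 (shut), set as the call begins (left out, the last holds). The fingers move at their own pace and stop on an object; "force" is the grip in N (left out, the last holds). Time passes only in rows, so rows that do not move let the fingers close. It gives the time, the measured TCP pose, the force, the opening and the grip force at its end, in the units of the state.
- get_obs(): the state, without advancing time (a new reading comes with each control period).
- camera(name): name is "side" or "top" or "wrist"; returns the picture (420x560x3 uint8, red, green, blue); there is no depth.
- camera_params(name): a dict with "mtx" (3x3 intrinsics, pixels), "k1" (the pictures are not rectified: a ray, as slopes to the right and down, at radius r is drawn at 1 + k1 r^2 times it, then the intrinsics apply), "R" (3x3) and "t" (3): a world point X has camera coordinates R X + t. Camera axes: x right, y down, z forward; pixel columns grow to the right and rows downward; lengths in m; the calibration is good to about 2 mm. A picture is of the moment at which its call begins: read the wrist's pose just before it. camera_params takes no time and is no camera call; for the wrist camera it gives the pose at the moment of the call.
- hand_in(): hands the job in; it is judged then, once.
The state is a dict: "clock": time; "joint_pos": joint angles; "joint_velocities": joint speeds; "tau": joint torques, N m; "position": TCP position; "ee_rot": TCP orientation; "ft_force": force on the tool from outside, world axes, zero at the start; "torque": the same for the moment, N m; "grip_width": opening from 0.0 (shut) to 1.0 (fully open); "grasp_force": force on a finger pad.
Only numpy, scipy, OpenCV 4.12 (cv2) and the standard library are available. Lean on these libraries where they do the work, as an engineer would, in place of code of your own. Each camera call takes 0.05 s, during which the arm holds its last target. There are 200 camera calls.

### The job

Close the storage canister with its screw lid: pick the lid up by its grip bar and set it level on the mouth so that it rests on top of the thread, its pointer tab between the two marks on the shoulder and clearly short of the round start mark. Turn it backward (counter-clockwise from above) until it drops into the thread start, then screw it forward (clockwise) fully home, so that the pointer stands over the bar-shaped closed mark. Let go of it and leave the mug, the glass jar and the wooden mill alone.

Things in the scene. Friction and masses are not known exactly. Their poses are not given: they have to be found in the camera images.
- lid_grip (a point): Grip point of the loose grey screw lid (about 0.16 kg): round ribbed cap, 90 mm across, 23 mm high, with a bar on top 70 mm long (lid x), 20 thick (lid y), 34 high; grip across the thickness. On the lid's axis, 46 mm above the underside, 23 above the round top, 11 below the bar's upper face. z up the axis, x along the bar to the pointer. It starts upright on the worktop.
- lid_pointer (a point): Outer end of the lid's pointer tab (7 mm wide, 8 mm proud of the side), 52 mm from the lid's axis along its +x, 15 mm above the underside; axes as the lid's. Three thread lugs (10 mm wide, 5 high) inside the skirt's lower edge at 0, 120 and 240 degrees from it; they clear the neck by 2 mm. The lid threads in three ways; one brings the pointer to the closed mark.
- canister_mouth (a point): Centre of the rim (66 mm across, 109 mm above the worktop) of the white ceramic canister, body 116 mm across, held fast in a steel holder: it cannot move. z up its axis, x to the closed mark; angles counter-clockwise from x, seen from above. With the pointer at 0 to 55 degrees the lid rests level on top of the thread, grip point 40 to 43 mm above here; a stop bars it below 0.
- closed_mark (a point): Closed mark: small raised grey bar, 10 x 6 mm, on the canister's shoulder, 52 mm from the axis at 0 degrees, roughly on the side away from the robot. From the thread start, turning the lid clockwise, with little friction, sinks it 3 mm more between about 50 and 0 degrees; there it meets a stop, pointer over this mark, grip point 29 mm above the mouth's centre.
- start_mark (a point): Start mark: round grey bump, 8 mm across, on the shoulder, 52 mm from the axis at +75 degrees (counter-clockwise of the closed mark). A lid turned back on top of the thread rises slightly and, with its pointer past 56 degrees, falls 11 mm by its own weight if not held up; grip point then 32 mm above the mouth's centre. A stop ends this at 94 degrees.
- mug: White dotted mug, 78 x 114 x 93 mm, origin under its middle; a bystander behind the work, to be left alone.
- storage_jar: Open glass jar, 72 mm in diameter, 115 mm high, origin under its middle; a bystander, to be left alone.
- pepper_mill: Wooden pepper mill, 58 mm in diameter, 170 mm high, origin under its middle; a bystander, to be left alone.

How it is judged:
On the way, in this order (a step that is already met when the one before it is completed fails the run):
1. the lid rests level on top of the thread, pointer between the marks and short of the start mark (horizontal distance between lid_grip and canister_mouth below 0.006 m and angle between lid_grip's own z axis and vertical below 0.08 rad and z of lid_grip in the frame of canister_mouth between 0.0385 and 0.0445 m and horizontal distance between lid_pointer and start_mark between 0.022 and 0.066 m and horizontal distance between lid_pointer and closed_mark below 0.052 m), for 0.2 s.
2. turned back, the lid has dropped into the thread start, pointer by the start mark (horizontal distance between lid_grip and canister_mouth below 0.006 m and z of lid_grip in the frame of canister_mouth below 0.035 m and horizontal distance between lid_pointer and start_mark below 0.022 m), for 0.1 s.
At the end, for the whole second after the job is handed in: The lid is home in the thread: level within 3.5 degrees, grip point 26 to 30.5 mm above the mouth's centre and within 6 mm of its axis, pointer within 10 mm (about 11 degrees) of the closed mark, seen from above; released (z of lid_grip in the frame of canister_mouth between 0.026 and 0.0305 m and horizontal distance between lid_grip and canister_mouth below 0.006 m and horizontal distance between lid_pointer and closed_mark below 0.01 m and angle between lid_grip's own z axis and vertical below 0.06 rad); the robot touches nothing.
It fails at once if the mug, the glass jar or the mill is shifted by more than 30 mm (distance of any of mug, storage_jar, pepper_mill from where it was at the start of the episode above 0.03 m).
It also fails if it takes over 48 s, if anything falls off the work surface, if the arm or the gripper's body presses on something with over 40 N, if the wrist force passes 120 N, or if a joint passes its speed limit or range.

## Working session

There is one attempt and no reset: what is moved stays moved. The work goes in short steps, Python scripts to look and compute and a tool call to move; the robot and the scene stay as the last step left them, time stands still between calls to the robot, and variables do not carry over. Pictures are saved under pics/ and viewed, at most 10 in all, crops included, and the job is handed in when it is done.

Besides the shell and the picture viewer there is one more tool, called after "Request:" by a JSON object that holds its "fn" and its "kwargs". carry_out: Moves the arm, as the interface text tells. Its arguments: {"type":"object","properties":{"commands":{"type":"array"},"hand":{"type":"number"},"force":{"type":"number"}},"required":["commands"]}

```bash
mkdir -p pics; ls
cat > h.py <<'E'
import numpy as np, cv2
from workcell import get_obs, camera, camera_params, hand_in
def snap(n,f):
    p=camera_params(n); im=np.array(camera(n)); cv2.imwrite('pics/'+f,im[:,:,::-1]); return im,p
def ray(p,u,v):
    K=np.array(p['mtx']);R=np.array(p['R']);t=np.array(p['t'])
    k=p['k1']; d=cv2.undistortPoints(np.array([[[u,v]]],float),K,np.array([k,0,0,0,0.]))[0,0]
    return -R.T@t, R.T@np.array([d[0],d[1],1])
def onz(p,u,v,z):
    o,d=ray(p,u,v); return o+d*(z-o[2])/d[2]
E
python3 - <<'E'
from h import *
import pickle
o=get_obs();print(o)
P={}
for n in('top','side'):
    im,p=snap(n,n+'1.png');P[n]=p;print(n,p)
pickle.dump(P,open('P.pkl','wb'))
a=cv2.imread('pics/top1.png');b=cv2.imread('pics/side1.png')
E
```

```text
pics
{'clock': 0.0, 'joint_pos': array([ 1.26440331,  0.3328994 , -0.06470379,  1.46094673,  0.02157711,
        1.34986488, -0.08849061]), 'joint_velocities': array([-5.50373017e-04, -1.04166227e-03,  1.47852712e-03,  4.70210664e-04,
        6.04777730e-06,  1.21577846e-03, -1.53929709e-04]), 'tau': array([-1.28600877e-04, -6.25455093e+01,  4.91491822e-02, -3.91603339e+01,
        1.63055415e-02,  1.01889245e-02, -4.63446975e-05]), 'position': array([ 0.17490142, -0.59964548,  0.23049615]), 'ee_rot': array([ 9.89947266e-01,  1.41435155e-01, -1.20833097e-04, -7.01671177e-04]), 'ft_force': array([-0.39765827, -0.38226845, -0.47630393]), 'torque': array([ 0.01006576, -0.01329859,  0.04204961]), 'grasp_force': 0.0, 'grip_width': 1.002552290891867}
top {'mtx': array([[521.4805879 ,   0.        , 276.79768801],
       [  0.        , 521.4805879 , 216.84379377],
       [  0.        ,   0.        ,   1.        ]]), 'k1': -0.1477241953572361, 'R': array([[-0.01544147, -0.99976681,  0.01509568],
       [-0.99372762,  0.01367235, -0.11098863],
       [ 0.11075636, -0.01671482, -0.99370702]]), 't': array([0.06683476, 0.6251705 , 1.16704374])}
side {'mtx': array([[499.77270014,   0.        , 282.22470912],
       [  0.        , 499.77270014, 205.18860971],
       [  0.        ,   0.        ,   1.        ]]), 'k1': -0.1861884034903526, 'R': array([[ 0.99416101, -0.10612284, -0.01954044],
       [-0.07321173, -0.53032771, -0.84462569],
       [ 0.07927124,  0.84112452, -0.53500057]]), 't': array([-0.62500904,  0.17074598,  0.84078728])}
```

View pics/top1.png

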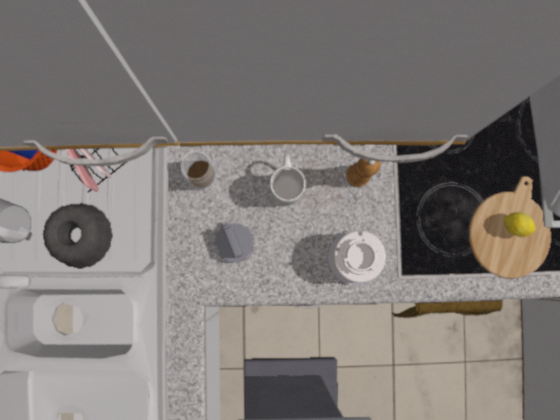

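View pics/side1.png

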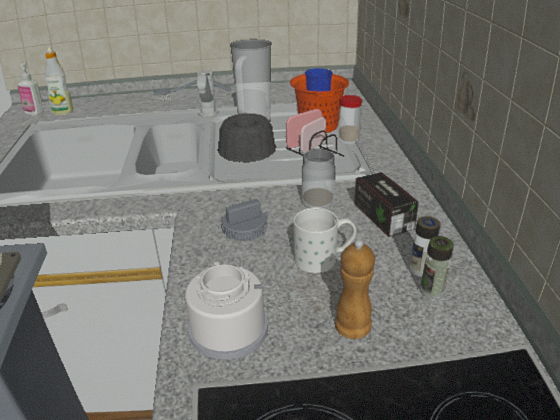

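The top view shows the lid at about (234,243) and the canister at (360,257). The mug, jar and mill stand farther back. I'll enlarge both.

Run:
```python
from h import *
import pickle
P=pickle.load(open('P.pkl','rb'))
a=cv2.imread('pics/top1.png');b=cv2.imread('pics/side1.png')
f=lambda i,x,y,w,h:cv2.resize(i[y:y+h,x:x+w],(400,300),interpolation=cv2.INTER_CUBIC)
o=np.vstack([np.hstack([f(a,200,213,80,60),f(a,320,227,80,60)]),np.hstack([f(b,205,190,80,60),f(b,185,255,80,60)])])
cv2.imwrite('pics/c1.png',o)
print(onz(P['top'],234,243,.023),onz(P['top'],360,257,.109),onz(P['side'],222,283,.109))
```

```text
[0.56783682 0.15743466 0.023     ] [ 0.52816722 -0.11911443  0.109     ] [ 0.52960592 -0.13499541  0.109     ]
```

View pics/c1.png

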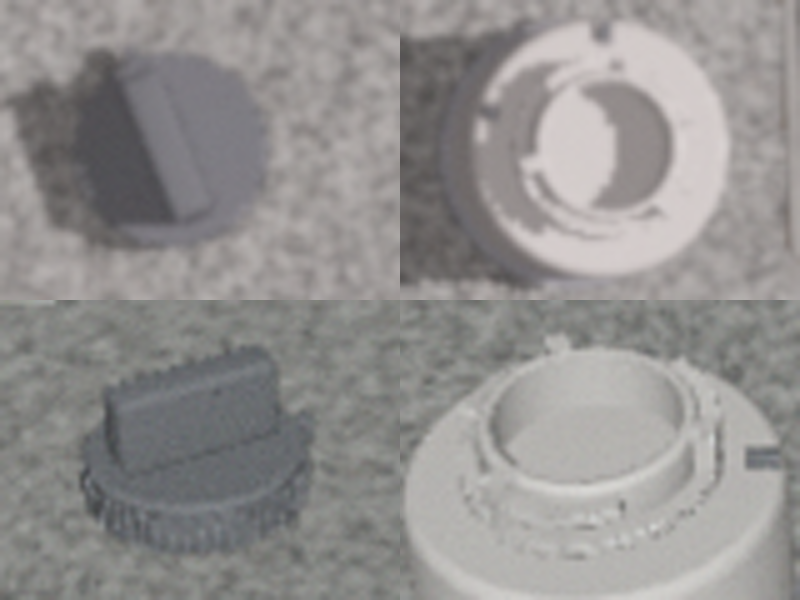

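Top view: closed mark at about (360,233), start mark at about (337.6,249), mouth centre at about (361,255.6). The lid's bar runs from (226.6,229) to (239,256), and the pointer seems to be at the far (+x) end. Next I'll compute the geometry.

Run:
```python
from h import *
import pickle
P=pickle.load(open('P.pkl','rb'));T=P['top'];S=P['side']
def tri(a,b):
    o1,d1=ray(T,*a);o2,d2=ray(S,*b)
    s=np.linalg.lstsq(np.c_[d1,-d2],o2-o1,rcond=None)[0]
    A=o1+d1*s[0];B=o2+d2*s[1];print('tri',(A+B)/2,np.linalg.norm(A-B))
tri((360,233.4),(258,286.4))
r=lambda n,*a:print(n,onz(T,*a))
r('closed',360,233.4,.09);r('start',337.6,249,.09);r('body',360.4,256.6,.085)
# mouth ellipse: rim edges in crops
r('mouth',361,255.6,.109)
print('mouth side',onz(S,185+188/5,255+118/5,.109))
# lid bar top face corners in top crop
for c in [(125,82),(152,78),(210,205),(178,222)]: r('bar',200+c[0]/5,213+c[1]/5,.057)
r('lidtop',200+172/5,213+148/5,.023)
p=camera_params('wrist');print(p['mtx'],-np.array(p['R']).T@p['t'],p['R'],p['k1'])
```

```text
tri [ 0.58095902 -0.12445419  0.08769659] 0.00023508725797114337
closed [ 0.58066384 -0.12404863  0.09      ]
start [ 0.54716543 -0.07347053  0.09      ]
body [ 0.52978464 -0.12425306  0.085     ]
mouth [ 0.53114364 -0.12138262  0.109     ]
mouth side [ 0.53055968 -0.12539761  0.109     ]
bar [0.59668236 0.17527058 0.057     ]
bar [0.59832833 0.16307408 0.057     ]
bar [0.5407758 0.1374261 0.057    ]
bar [0.53334594 0.15185281 0.057     ]
lidtop [0.56875094 0.15650176 0.023     ]
[[310.38372664   0.         276.26875457]
 [  0.         310.38372664 209.86211238]
 [  0.           0.           1.        ]] [ 0.24632659 -0.57975829  0.3726611 ] [[ 2.79838851e-01 -9.60046943e-01 -2.91194522e-04]
 [-9.18105814e-01 -2.67702307e-01  2.92262193e-01]
 [-2.80663379e-01 -8.15189691e-02 -9.56338186e-01]] -0.030725206203632126
```

Request:
{"fn": "carry_out", "kwargs": {"commands": [[[0.615, -0.642, 0.03, 0, 0, 0], [0.615, -0.642, 0.03, 0, 0, 0], [0.615, -0.642, 0.03, 0, 0, 0], [0.615, -0.642, 0.03, 0, 0, 0], [0.615, -0.642, 0.03, 0, 0, 0], [0.615, -0.642, 0.03, 0, 0, 0], [0.615, -0.642, 0.03, 0, 0, 0], [0.615, -0.642, 0.03, 0, 0, 0], [0.615, -0.642, 0.03, 0, 0, 0], [0.615, -0.642, 0.03, 0, 0, 0], [0.615, -0.642, 0.03, 0, 0, 0], [0.615, -0.642, 0.03, 0, 0, 0]]], "hand": -1, "force": 60}}

```text
clock: 1.1
position: [0.3724, -0.2198, 0.2167]
ee_rot: [0.99, 0.141, -0.0, 0.0]
ft_force: [2.0, -0.6, 0.3]
grip_width: 1.005
grasp_force: 0.0
```

Request:
{"fn": "carry_out", "kwargs": {"commands": [[[0.615, -0.642, 0.03, 0, 0, 0], [0.615, -0.642, 0.03, 0, 0, 0], [0.615, -0.642, 0.03, 0, 0, 0], [0.615, -0.642, 0.03, 0, 0, 0], [0.615, -0.642, 0.03, 0, 0, 0], [0.615, -0.642, 0.03, 0, 0, 0], [0.615, -0.642, 0.03, 0, 0, 0], [0.615, -0.642, 0.03, 0, 0, 0], [0.615, -0.642, 0.03, 0, 0, 0], [0.615, -0.642, 0.03, 0, 0, 0], [0.615, -0.642, 0.03, 0, 0, 0], [0.615, -0.642, 0.03, 0, 0, 0], [0, 0, 0, 0, 0, -1], [0, 0, 0, 0, 0, 0], [0, 0, 0, 0, 0, 0]]]}}

```text
clock: 2.35
position: [0.569, 0.1566, 0.2019]
ee_rot: [0.981, 0.192, -0.001, 0.0]
ft_force: [0.5, -0.4, -0.3]
grip_width: 1.004
grasp_force: 0.0
```

Run:
```python
from h import *
import pickle
o=get_obs();print(o['position'],o['ee_rot'])
im,p=snap('wrist','w1.png');pickle.dump(p,open('w1.pkl','wb'))
```

```text
[0.56896557 0.15655786 0.20189544] [ 9.81382519e-01  1.92062385e-01 -6.23589233e-04  5.62334739e-05]
```

View pics/w1.png

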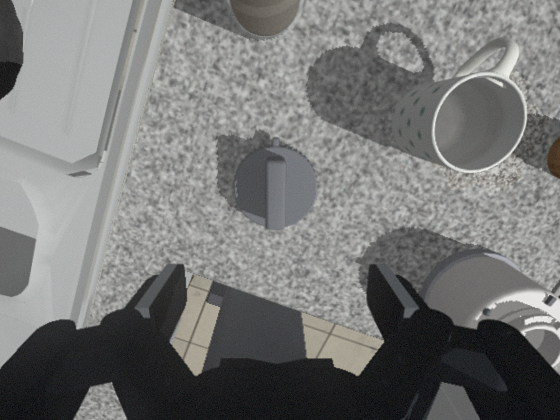

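The lid is under the gripper at about (276,187), and the tab at (276,141) confirms the pointer is on the +x end. The bar spans about (276,158) to (276,229).

Run:
```python
from h import *
import pickle
p=pickle.load(open('w1.pkl','rb'))
for n,u,v,z in [('ptr',276.5,141,.019),('bar far',276.5,162,.057),('bar near',277,229,.057),('disc',276,187,.023)]: print(n,onz(p,u,v,z))
im=cv2.imread('pics/w1.png');c=im[125:240,225:330]
cv2.imwrite('pics/c2.png',cv2.resize(c,None,fx=5,fy=5,interpolation=cv2.INTER_CUBIC))
```

```text
ptr [0.61430922 0.17370033 0.019     ]
bar far [0.59944031 0.16771099 0.057     ]
bar near [0.53851208 0.14238318 0.057     ]
disc [0.57018306 0.15632013 0.023     ]
```

View pics/c2.png

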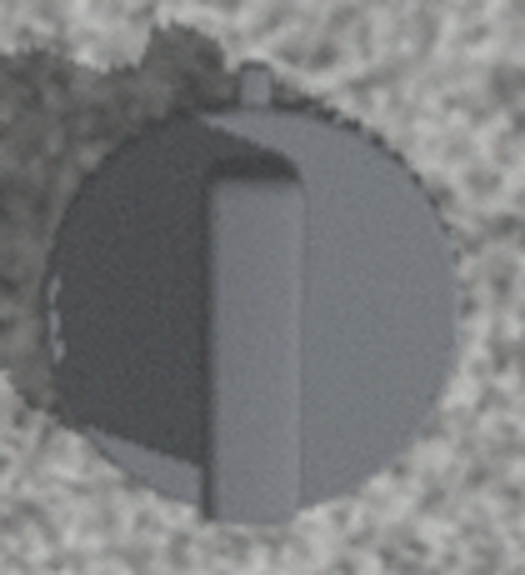

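Request:
{"fn": "carry_out", "kwargs": {"commands": [[[0, 0.03, 0.8, 0, 0, 0], [0, 0, 0.8, 0, 0, 0], [0, 0, 0.8, 0, 0, 0], [0, 0, 0.8, 0, 0, 0], [0, 0, 0.6, 0, 0, 0], [0, 0, 0.3, 0, 0, 0], [0, 0, 0.2, 0, 0, 0], [0, 0, 0, 0, 0, 0], [0, 0, 0, 0, 0, 0]]]}}

```text
clock: 3.15
position: [0.5704, 0.1556, 0.0317]
ee_rot: [0.981, 0.192, 0.001, 0.0]
ft_force: [-0.2, 0.0, 0.1]
grip_width: 1.0
grasp_force: 0.0
```

Request:
{"fn": "carry_out", "kwargs": {"commands": [[[0, 0, 0, 0, 0, 0], [0, 0, 0, 0, 0, 0], [0, 0, 0, 0, 0, 0], [0, 0, 0, 0, 0, 0], [0, 0, 0, 0, 0, 0], [0, 0, 0, 0, 0, 0], [0, 0, 0, 0, 0, 0], [0, 0, 0, 0, 0, 0], [0, 0, 0, 0, 0, 0], [0, 0, 0, 0, 0, 0], [0, 0, 0, 0, 0, 0], [0, 0, 0, 0, 0, 0]]], "hand": 1, "force": 60}}

```text
clock: 4.15
position: [0.57, 0.156, 0.031]
ee_rot: [0.981, 0.193, 0.0, 0.0]
ft_force: [-0.2, -0.6, 6.6]
grip_width: 0.223
grasp_force: 59.6
```

Request:
{"fn": "carry_out", "kwargs": {"commands": [[[0, 0, -0.3, 0, 0, 0], [0, 0, -0.7, 0, 0, 0], [0, 0, -0.8, 0, 0, 0], [0, 0, -0.8, 0, 0, 0], [0, 0, -0.8, 0, 0, 0], [0, 0, -0.6, 0, 0, 0], [-0.446, 0.762, 0, 0, 0, 0], [-0.446, 0.762, 0, 0, 0, 0], [-0.446, 0.762, 0, 0, 0, 0], [-0.446, 0.762, 0, 0, 0, 0], [-0.446, 0.762, 0, 0, 0, 0], [-0.446, 0.762, 0, 0, 0, 0], [-0.446, 0.762, 0, 0, 0, 0], [-0.446, 0.762, 0, 0, 0, 0], [0, 0, 0, 0, 0, 0], [0, 0, 0, 0, 0, 0], [0, 0, 0, 0, 0, 0]]]}}

```text
clock: 5.57
position: [0.5298, -0.1233, 0.1908]
ee_rot: [0.981, 0.193, 0.0, -0.0]
ft_force: [0.2, 0.2, -1.5]
grip_width: 0.221
grasp_force: 59.0
```

Run:
```python
from h import *
import pickle
o=get_obs();print(o['position'],o['ee_rot'],o['grip_width'])
D={}
for n in('wrist','side'):
    im,p=snap(n,n+'2.png');D[n]=p
pickle.dump((D,o),open('w2.pkl','wb'))
a=cv2.imread('pics/wrist2.png');b=cv2.imread('pics/side2.png')
o=np.hstack([cv2.resize(a[120:420,140:410],(400,444)),cv2.resize(b[180:360,150:312],(400,444),interpolation=cv2.INTER_CUBIC)])
cv2.imwrite('pics/c3.png',o)
```

```text
[ 0.52983813 -0.1232645   0.1907631 ] [ 9.81179697e-01  1.93096725e-01  1.27552393e-05 -2.38899934e-04] 0.22107190377102204
```

View pics/c3.png

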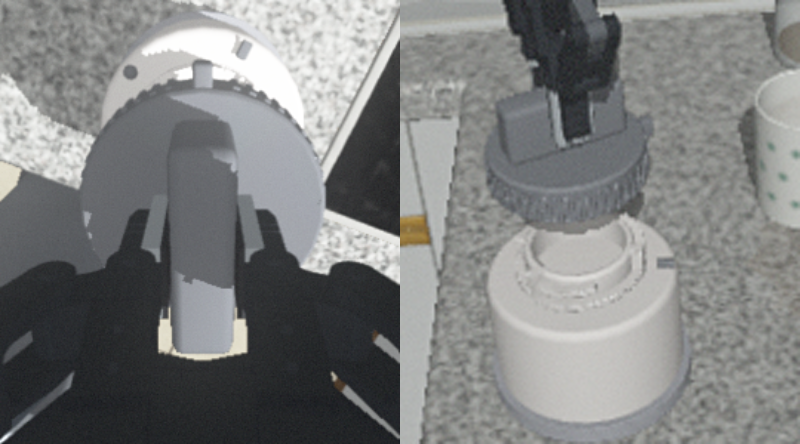

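Wrist crop: tab end at about (277,161) px, bar near end v≈358, closed mark at (305,151), start mark at (228,169). I'll compute the lid axis against the canister axis from these.

Run:
```python
from h import *
import pickle
D,o=pickle.load(open('w2.pkl','rb'));p=D['wrist'];S=D['side']
y=2*np.arctan2(o['ee_rot'][1],o['ee_rot'][0]);x=np.array([np.cos(y),np.sin(y)]);Y=np.array([np.sin(y),-np.cos(y)])
t=o['position'][:2];print('yaw',np.degrees(y))
def rel(n,u,v,z):
    q=onz(p,u,v,z);d=q[:2]-t;print(n,q,'tool',d@x*1e3,d@Y*1e3);return q
rel('tab top',277,161.2,.178);rel('near',277,358,.217);rel('far',277,120+150*.675,.217)
c=rel('closed',305.4,151,.0887);s=rel('start',227.8,168.6,.0887)
m=(c+s)[:2]/2;e=(s-c)[:2];L=np.linalg.norm(e);n=np.array([-e[1],e[0]])/L
C=m+n*.052*np.cos(np.radians(37.5));print(L,'centre',C,np.degrees(np.arctan2(*(c[:2]-C)[::-1])))
K=S['mtx'];print('side closed', onz(S,150+262+0-0 if 0 else 150+(664-400)*.405,180+263*.405,.0887))
```

```text
yaw 22.267122603737825
tab top [ 0.57847451 -0.10459155  0.178     ] tool 52.085084668527465 1.149096085236355
near [ 0.49999712 -0.1366636   0.217     ] tool -32.692943121575055 1.0923816984813057
far [ 0.56166403 -0.11137248  0.217     ] tool 33.95874332178415 1.0544358174697546
closed [ 0.58256858 -0.12706413  0.0887    ] tool 47.35842890951931 23.497180489782497
start [ 0.54671468 -0.07579867  0.0887    ] tool 33.60401845546927 -37.53121849475655
0.06255916631121748 centre [ 0.53083485 -0.12507511] -2.2017845419161204
side closed [ 0.5794454  -0.12563198  0.0887    ]
```

Request:
{"fn": "carry_out", "kwargs": {"commands": [[[0.01, 0.03, 0.4, 0, 0, 0], [0, 0, 0.4, 0, 0, 0], [0, 0, 0.2, 0, 0, 0], [0, 0, 0.1, 0, 0, 0], [0, 0, 0.1, 0, 0, 0], [0, 0, 0.05, 0, 0, 0], [0, 0, 0.025, 0, 0, 0], [0, 0, 0.025, 0, 0, 0], [0, 0, 0, 0, 0, 0], [0, 0, 0, 0, 0, 0]]]}}

```text
clock: 6.5
position: [0.531, -0.1248, 0.1388]
ee_rot: [0.981, 0.193, 0.0, 0.0]
ft_force: [0.0, 0.3, -1.8]
grip_width: 0.225
grasp_force: 59.0
```

Request:
{"fn": "carry_out", "kwargs": {"commands": [[[0, 0, 0.025, 0, 0, 0], [0, 0, 0.025, 0, 0, 0], [0, 0, 0.025, 0, 0, 0], [0, 0, 0, 0, 0, 0], [0, 0, 0, 0, 0, 0]]]}}

```text
clock: 6.92
position: [0.531, -0.1248, 0.1358]
ee_rot: [0.981, 0.193, 0.0, 0.0]
ft_force: [-0.2, 0.3, 1.9]
grip_width: 0.222
grasp_force: 59.4
```

Request:
{"fn": "carry_out", "kwargs": {"commands": [[[0, 0, 0.012, 0, 0, 0], [0, 0, 0, 0, 0, 0], [0, 0, 0, 0, 0, 0], [0, 0, 0, 0, 0, 0], [0, 0, 0, 0, 0, 0]]]}}

```text
clock: 7.33
position: [0.531, -0.1249, 0.1356]
ee_rot: [0.981, 0.193, 0.0, 0.0]
ft_force: [-1.4, 0.6, 5.8]
grip_width: 0.218
grasp_force: 60.1
```

Request:
{"fn": "carry_out", "kwargs": {"commands": [[[0, 0, 0, 0, 0, -0.5], [0, 0, 0, 0, 0, -0.5], [0, 0, 0, 0, 0, -0.5], [0, 0, 0, 0, 0, -0.5], [0, 0, 0, 0, 0, 0]]]}}

```text
clock: 7.75
position: [0.532, -0.1241, 0.1364]
ee_rot: [0.955, 0.296, 0.001, 0.0]
ft_force: [-1.1, 1.7, 10.7]
grip_width: 0.217
grasp_force: 60.6
```

Request:
{"fn": "carry_out", "kwargs": {"commands": [[[0, 0, -0.02, 0, 0, -0.7], [0, 0, -0.01, 0, 0, -0.7], [0, 0, -0.01, 0, 0, -0.7], [0, 0, 0, 0, 0, -0.7], [0, 0, 0, 0, 0, -0.7], [0, 0, 0, 0, 0, -0.7], [0, 0, 0, 0, 0, -0.7], [0, 0, 0, 0, 0, -0.7], [0, 0, 0, 0, 0, -0.6], [0, 0, 0, 0, 0, 0], [0, 0, 0, 0, 0, 0]]]}}

```text
clock: 8.67
position: [0.5305, -0.1244, 0.1363]
ee_rot: [0.812, 0.583, -0.0, -0.001]
ft_force: [-1.0, 3.0, -1.5]
grip_width: 0.222
grasp_force: 59.0
```

Request:
{"fn": "carry_out", "kwargs": {"commands": [[[0, 0, 0.06, 0, 0, 0], [0, 0, 0.06, 0, 0, 0], [0, 0, 0.05, 0, 0, 0], [0, 0, 0.04, 0, 0, 0], [0, 0, 0.02, 0, 0, 0], [0, 0, 0, 0, 0, 0], [0, 0, 0, 0, 0, 0]]]}}

```text
clock: 9.25
position: [0.5307, -0.1243, 0.1272]
ee_rot: [0.812, 0.584, 0.0, -0.0]
ft_force: [-0.5, 4.9, -2.1]
grip_width: 0.22
grasp_force: 59.0
```

Request:
{"fn": "carry_out", "kwargs": {"commands": [[[0, 0, 0.02, 0, 0, 0], [0, 0, 0.02, 0, 0, 0], [0, 0, 0, 0, 0, 0], [0, 0, 0, 0, 0, 0]]]}}

```text
clock: 9.58
position: [0.5309, -0.1242, 0.126]
ee_rot: [0.812, 0.584, 0.0, -0.0]
ft_force: [-2.0, 6.3, 2.3]
grip_width: 0.224
grasp_force: 59.5
```

Request:
{"fn": "carry_out", "kwargs": {"commands": [[[0.012, 0, 0, 0, 0, 0.6], [0, 0, 0, 0, 0, 0.6], [0, 0, 0, 0, 0, 0.6], [0, 0, 0, 0, 0, 0.6], [0, 0, 0, 0, 0, 0.6], [0, 0, 0, 0, 0, 0.6], [0, 0, 0, 0, 0, 0]]]}}

```text
clock: 10.17
position: [0.5311, -0.1243, 0.126]
ee_rot: [0.907, 0.42, 0.0, 0.0]
ft_force: [0.4, 4.7, 0.8]
grip_width: 0.221
grasp_force: 59.3
```

Request:
{"fn": "carry_out", "kwargs": {"commands": [[[0, 0, 0.006, 0, 0, 0.6], [0, 0, 0.006, 0, 0, 0.6], [0, 0, 0.006, 0, 0, 0.6], [0, 0, 0.006, 0, 0, 0.6], [0, 0, 0.006, 0, 0, 0.6], [0, 0, 0.006, 0, 0, 0.6], [0, 0, 0, 0, 0, 0]]]}}

```text
clock: 10.75
position: [0.5313, -0.1246, 0.125]
ee_rot: [0.97, 0.243, 0.0, 0.0]
ft_force: [-2.1, 2.7, 4.4]
grip_width: 0.22
grasp_force: 60.0
```

Request:
{"fn": "carry_out", "kwargs": {"commands": [[[0, 0, 0.006, 0, 0, 0.6], [0, 0, 0.006, 0, 0, 0.6], [0, 0, 0.006, 0, 0, 0.6], [0, 0, 0.006, 0, 0, 0.6], [0, 0, 0.006, 0, 0, 0.6], [0, 0, 0.006, 0, 0, 0.6], [0, 0, 0.006, 0, 0, 0.6], [0, 0, 0, 0, 0, 0]]]}}

```text
clock: 11.42
position: [0.5311, -0.1248, 0.1231]
ee_rot: [1.0, 0.026, 0.0, 0.0]
ft_force: [-0.8, 3.5, 3.9]
grip_width: 0.223
grasp_force: 59.8
```

Run:
```python
from h import *
o=get_obs();print(o['torque'],o['ft_force'],o['position'])
```

```text
[ 0.77806541  0.38117042 -0.10769928] [-0.84767449  3.49004581  3.87948306] [ 0.53109934 -0.12478017  0.12313105]
```

Yaw is about 3° with no stop felt yet, so I'll turn a few more degrees to reach it.

Request:
{"fn": "carry_out", "kwargs": {"commands": [[[0, 0, 0.005, 0, 0, 0.4], [0, 0, 0, 0, 0, 0.4], [0, 0, 0, 0, 0, 0.2], [0, 0, 0, 0, 0, 0]]]}}

```text
clock: 11.75
position: [0.5314, -0.1238, 0.1229]
ee_rot: [1.0, -0.024, 0.0, -0.0]
ft_force: [-1.9, 6.0, 4.5]
grip_width: 0.219
grasp_force: 59.8
```

Run:
```python
from h import *
o=get_obs();print(o['torque'],o['ft_force'],o['position'],2*np.degrees(np.arctan2(o['ee_rot'][1],o['ee_rot'][0])))
```

```text
[1.28027099 0.33966995 0.09707662] [-1.94043808  5.99183696  4.48136356] [ 0.5313809  -0.12381068  0.12294092] -2.790498548315585
```

Request:
{"fn": "carry_out", "kwargs": {"commands": [[[0, 0, 0, 0, 0, 0], [0, 0, 0, 0, 0, 0], [0, 0, 0, 0, 0, 0], [0, 0, 0, 0, 0, 0], [0, 0, 0, 0, 0, 0], [0, 0, 0, 0, 0, 0], [0, 0, 0, 0, 0, 0], [0, 0, 0, 0, 0, 0], [0, 0, -0.3, 0, 0, 0], [0, 0, -0.7, 0, 0, 0], [0, 0, -0.7, 0, 0, 0], [0, 0, -0.7, 0, 0, 0], [0, 0, 0, 0, 0, 0], [0, 0, 0, 0, 0, 0]]], "hand": -1}}

```text
clock: 12.92
position: [0.532, -0.1244, 0.221]
ee_rot: [1.0, -0.026, 0.002, 0.001]
ft_force: [-0.1, -0.2, -0.0]
grip_width: 0.998
grasp_force: 0.0
```

Run:
```python
from h import *
import pickle
D={}
for n in('wrist','side'):
    im,p=snap(n,n+'3.png');D[n]=p
pickle.dump(D,open('w3.pkl','wb'))
a=cv2.imread('pics/wrist3.png');b=cv2.imread('pics/side3.png')
o=np.hstack([cv2.resize(a[100:322,180:380],(400,444)),cv2.resize(b[220:364,160:290],(400,444),interpolation=cv2.INTER_CUBIC)])
cv2.imwrite('pics/c4.png',o)
print(get_obs()['position'])
```

```text
[ 0.53071076 -0.12439416  0.21842947]
```

View pics/c4.png

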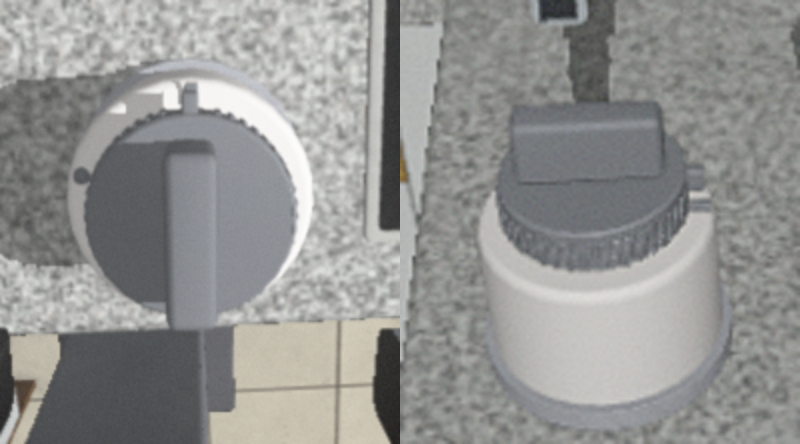

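The pointer, at crop (190,95), stands over the closed mark. The lid is level and home, and the gripper is clear.

```bash
python3 -c "
from workcell import hand_in
print(hand_in())"
```

```text
the job is handed in; nothing more can be done
None
```

The lid is screwed home with its pointer over the closed mark, it has been released with the gripper clear, and the job was handed in (no verdict was returned).

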